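Swing a bearing plate square in the press nest

TASK

The aluminium bearing plate lies askew in the press nest, short of its pins. Keeping it flat on the nest, push it forward until its far right corner (as seen from the robot) bears on the end pin, then push on the opposite (near left) corner so that the plate swings round on that pin until it sits square, hard up against all three pins. Leave the bushes, the hammer and the parts bin where they are.

Things in the scene. Friction and masses are not known exactly. Their poses are not given: they have to be found in the camera images.
- plate: Loose aluminium plate, 160 x 100 x 15 mm, 0.6 kg, flat on the nest, two 23 mm bores. Origin: underside of its far right corner, which has to bear on the end pin. +x along the long edges to the far end, +y to the left: it fills x -160..0, y 0..100 mm. Starts turned 0.28 to 0.5 rad anticlockwise from the nest, 13 to 25 mm short of the end pin. Too wide to grip; slides at a few newtons.
- nest: Fixed blue steel tool plate of the press, 260 (x) x 230 (y) x 18 mm, screwed to the bench, with three steel pins 12 mm in diameter, 26 mm high above its top. Origin: centre of its underside; +x away from the robot (turned at most 0.35 rad). The seated plate is parallel to it, with its origin at x 90, y -20, z 18 mm in this frame, touching all three pins, which stop further clockwise turning.
- end_pin: End pin, fixed in the nest; origin on its axis at the nest's top face, at x = 96, y = 13 mm in the nest's frame. The far short edge of the seated plate touches it 33 mm from the far right corner.
- far_side_pin: Right side pin, fixed in the nest at x = 76, y = -26 mm in the nest's frame (origin on its axis at the nest's top face). The right long edge of the seated plate touches it 14 mm from the far right corner.
- near_side_pin: Left side pin, fixed in the nest at x = -48, y = 86 mm in the nest's frame (origin on its axis at the nest's top face). The left long edge of the seated plate touches it 22 mm from the near left corner; this is what stops the swing. A plate that wedges here a few mm short comes home after a nudge to the right on its left edge.
- bush_a: Black flanged bush standing on its flange on the bench beside the nest, 48 mm across the flange, 62 mm tall; origin under its centre. Leave alone.
- bush_b: A second bush like bush_a. Leave alone.
- hammer: Hammer lying on the bench to the right of the nest, 270 mm long; origin under its middle, handle towards its -x. Leave alone.
- bin: Open grey parts bin full of bushes, 200 x 150 x 75 mm, on the bench to the left of the nest; origin under its centre. Leave alone.
There are look-alikes about, which are no part of the job. There is more than one size of the plate; the one meant has the size given above.

How it is judged:
On the way:
1. pushed by the gripper, the still askew plate (more than 0.1 rad) bears on the end pin (contact force between plate and end_pin above 0.3 N and contact force between the fingers and plate above 0.3 N and angle between the x axis of plate and the x axis of nest, either way round above 0.1 rad), for 0.05 s.
At the end, for the whole second after the job is handed in: The plate lies flat and at rest on the nest, parallel to it within 0.04 rad, its far right corner within 4 mm of the seated place along and across the nest, so that it is up against all three pins (angle between the x axis of plate and the x axis of nest, either way round below 0.04 rad and x of plate in the frame of nest between 0.086 and 0.094 m and y of plate in the frame of nest between -0.024 and -0.016 m and z of plate in the frame of nest below 0.021 m and angle between plate's own z axis and vertical below 0.03 rad and linear speed of plate below 0.01 m/s); the robot touches nothing.
It fails at once if the plate is lifted more than 8 mm or tipped more than 0.15 rad (z of plate in the frame of nest above 0.026 m or angle between plate's own z axis and vertical above 0.15 rad).
It fails at once if a bush, the hammer or the bin is moved by more than 20 mm (distance of any of bush_a, bush_b, hammer, bin from where it was at the start of the episode above 0.02 m).
It fails at once if a bush is knocked over (angle between any of bush_a, bush_b's own z axis and vertical above 0.4 rad).
It also fails if it takes over 56 s, if anything falls off the work surface, if the arm or the gripper's body presses on something with over 40 N, if the wrist force passes 120 N, or if a joint passes its speed limit or range.

ROBOT

A 6-joint arm with a two-finger parallel gripper is mounted at the origin on the work surface. World frame = base frame: x ahead of the robot, y to its left, z up, the work surface at z = 0. Lengths are in m, angles in rad, forces in N, time in s.
With the tool pointing down it reaches from about 0.275 to 0.725 m from the base axis. Payload 15.9 kg.
Tool frame: the origin (TCP) lies midway between the tips of the shut fingers; the grasp point (between the pads) lies 19 mm behind it; z points along the fingers, y is the line along which they close (so a half turn about z gives the same grasp; the last joint's range is limited). The gripper opens to 85 mm and grips with 20 to 120 N. Pads are 22 mm wide; open, the fingers measure 114 mm over their backs; the gripper's body (76 mm by 85 mm) begins 54 mm behind the grasp point. The pads swing forward as they close: fully open they stand 13 mm farther back than shut.
Start: joints at [-1.226, 0.213, -0.034, 1.323, 0, 1.571], TCP at [0.169, -0.471, 0.209] pointing down, gripper open.
Joint ranges: [-2.98, 2.98], [-0.74, 1.72], [-1.14, 1.35], [-2.1, 2.04], [-1.57, 1.44], [-3.14, 3.14]. Speed limits (rad/s): [1.89, 1.89, 2.39, 2.57, 3.14, 3.14].

INTERFACE

Orientations are given as a rotation vector (axis times angle).
In Python, from station import arm, viewer gives the robot as it stands. Calls block until the motion is done:
- arm.move_pose(position, orientation): joint-space move of the TCP to a pose.
- arm.move_straight(position, velocity=0.15, frame=None): straight line of the TCP; frame=None keeps the orientation; velocity is the mean speed in m/s.
- arm.movej(angles): joint-space move.
- arm.command_gripper(opening, squeeze=None): finger opening in m; squeeze is the grip in N (None keeps the last); returns when the fingers have stopped.
- arm.sleep(seconds).
- arm.solve_ik(position, orientation): joint angles nearest the present ones, or None.
- arm.read_state(): the state.
- viewer.get_image(name): name is "scene" or "top" or "wrist"; returns a dict with "frame" (480x640x3 uint8, red, green, blue), "fovy" (degrees; the focal length in pixels is half the picture's height over the tangent of half this angle, whatever the lens; pixels are square), "cx", "cy" (the principal point, pixels), "R" (3x3) and "t" (3): a world point X has camera coordinates R X + t; the wrist camera has in their place "tool_from_camera" (4x4, takes a point from camera to tool coordinates, whose origin is the TCP and whose axes are the flange's). Camera axes: x right, y down, z forward; pixel columns grow to the right and rows downward; lengths in m; the calibration is good to about 2 mm. The wrist camera is an equidistant fisheye: a pixel r from the principal point sees the ray r / f radians off the axis. A picture is of the moment at which its call begins: read the wrist's pose just before it. There is no depth.
A pose or a line that the arm cannot do raises arm.MotionError and nothing moves.
- arm.finish_job(): hands the job in; it is judged then, once.
The state is a dict: "t": time; "joint_pos": joint angles; "qd": joint speeds; "joint_efforts": joint torques, N m; "position": TCP position; "tcp_rot": TCP orientation; "ft_force": force on the tool from outside, world axes, zero at the start; "torque": the same for the moment, N m; "finger_gap": finger opening in m; "gripper_force": force on a finger pad.
Only numpy, scipy, OpenCV 4.12 (cv2) and the standard library are available. Lean on these libraries where they do the work, as an engineer would, in place of code of your own. Each camera call takes 0.05 s, during which the arm holds its last target. There are 200 camera calls.

## Working session

There is one attempt and no reset: what is moved stays moved. The work goes in short steps, each a Python script; the robot and the scene stay as the last script left them, time stands still between calls to the robot, and variables do not carry over. Pictures are saved under pics/ and viewed, at most 13 in all, crops included, and the job is handed in when it is done.

```bash
mkdir -p pics; python3 - <<'E'
from station import arm, viewer
import cv2,numpy as np
for n in ("top","scene"):
    d=viewer.get_image(n); cv2.imwrite(f"pics/{n}0.png",d["frame"][:,:,::-1])
    print(n,d["fovy"],d["cx"],d["cy"],np.round(d["R"],3).tolist(),np.round(d["t"],3))
E
```

```text
top 57.75951562656184 314.1412122736441 244.0216192922311 [[0.021, -1.0, -0.002], [-0.986, -0.021, -0.165], [0.165, 0.005, -0.986]] [0.041 0.551 1.01 ]
scene 43.63077484068279 314.59896530846913 244.91063779300404 [[0.42, 0.907, 0.016], [0.671, -0.299, -0.679], [-0.611, 0.296, -0.734]] [-0.261 -0.317  1.653]
```

View pics/top0.png

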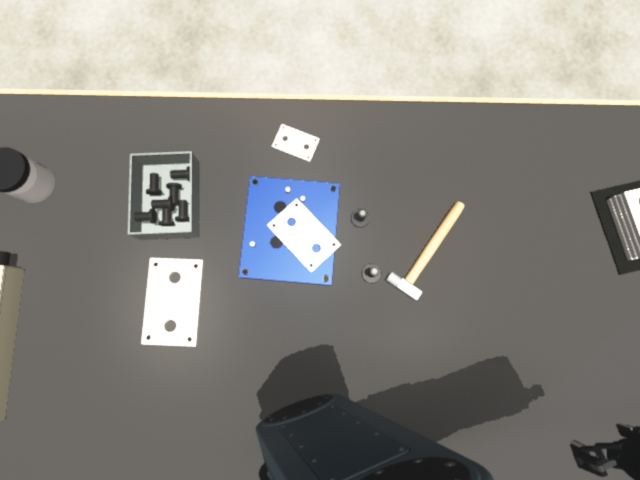

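View pics/scene0.png

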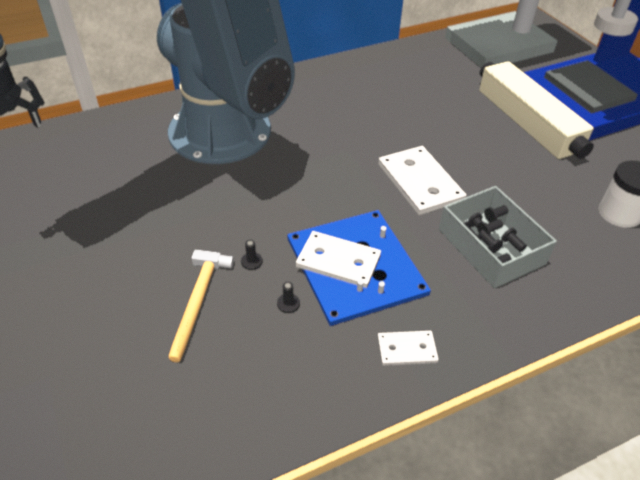

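Top view: the nest is centred near (290,230), with the end pin at about (288,189), the far side pin at (303,198) and the near side pin at (252,244). The plate's corners are at about (296,200), (340,243), (312,271) and (267,227). The bushes are at (361,216) and (372,272), on the right close to the plate. The other two white plates are the look-alikes.

```bash
cat >h.py <<'E'
from station import arm, viewer
import cv2,numpy as np
def cast(d,uv,z):
    f=240/np.tan(np.radians(d["fovy"]/2)); uv=np.atleast_2d(uv).astype(float)
    R=np.array(d["R"]);t=np.array(d["t"])
    r=np.c_[(uv[:,0]-d["cx"])/f,(uv[:,1]-d["cy"])/f,np.ones(len(uv))]@R
    C=-R.T@t
    return (C+r*((z-C[2])/r[:,2])[:,None])[:,:2]
def proj(d,P):
    f=240/np.tan(np.radians(d["fovy"]/2)); c=np.atleast_2d(P)@np.array(d["R"]).T+d["t"]
    return np.c_[c[:,0]/c[:,2]*f+d["cx"],c[:,1]/c[:,2]*f+d["cy"]]
def blobs(d,kind):
    im=d["frame"]; hsv=cv2.cvtColor(im,cv2.COLOR_RGB2HSV)
    m=cv2.inRange(hsv,(105,120,50),(130,255,255)) if kind=="blue" else cv2.inRange(hsv,(0,0,150),(180,60,255))
    return cv2.findContours(m,cv2.RETR_EXTERNAL,cv2.CHAIN_APPROX_NONE)[0]
def rect(P):
    r=cv2.minAreaRect((P*1000).astype(np.float32)); return r
def plate(d,z=.033,near=None):
    best=[]
    for c in blobs(d,"white"):
        if cv2.contourArea(c)<300: continue
        P=cast(d,c[:,0,:],z); r=rect(P)
        if abs(max(r[1])-160)<14 and abs(min(r[1])-100)<14: best.append(r)
    return best
E
python3 - <<'E'
from h import *
for n in ("top","scene"):
    d=viewer.get_image(n)
    for r in plate(d): print(n,"plate",np.round(r[0],1),np.round(r[1],1),round(r[2],2),np.round(cv2.boxPoints(r)).tolist())
    for c in blobs(d,"blue"):
        if cv2.contourArea(c)<1500: continue
        P=cast(d,c[:,0,:],.018); r=rect(P); print(n,"nest",np.round(r[0],1),np.round(r[1],1),round(r[2],2))
    for c in blobs(d,"white"):
        if 2<cv2.contourArea(c)<60:
            p=c[:,0,:].mean(0); print(n,"small",np.round(p,1),np.round(cast(d,p,.044)*1000).tolist(),cv2.contourArea(c))
E
```

```text
top nest [590.8 115.2] [229.1 259.6] 86.31
top small [370.4 279. ] [[468.0, -84.0]] 19.5
top small [374.1 270.7] [[488.0, -93.0]] 30.0
top small [252.1 243.6] [[548.0, 203.0]] 17.5
top small [362.1 212.5] [[631.0, -64.0]] 20.0
top small [629.5 221.8] [[622.0, -718.0]] 37.5
top small [287.4 189.2] [[687.0, 122.0]] 15.5
scene nest [596.7 110.8] [233.3 269.2] 86.36
scene nest [ 101.6 1199.2] [331.6 939.5] 44.88
scene nest [-347.7  557.9] [440.1 416.3] 67.08
scene small [477.1 471.4] [[1096.0, 71.0]] 3.5
scene small [287.4 285. ] [[613.0, -58.0]] 11.0
scene small [380.8 286.8] [[696.0, 115.0]] 37.0
scene small [249.5 242.5] [[470.0, -87.0]] 7.0
scene small [382.6 231. ] [[558.0, 196.0]] 31.0
scene small [197.2 154.6] [[133.0, -100.0]] 13.0
scene small [262.1 137.6] [[133.0, 75.0]] 11.5
scene small [266.9 121.3] [[72.0, 113.0]] 17.5
scene small [ 14.5 111.3] [[-243.0, -495.0]] 39.5
scene small [25.8 95. ] [[-312.0, -458.0]] 56.5
scene small [180.3  87. ] [[-180.0, -53.0]] 7.0
scene small [168.1  26.5] [[-539.0, 11.0]] 10.0
```

The nest measures 229x260 mm, and its pins land on the predicted spots. The plate contour merges with the far pin, so I'll strip the pin off by morphological opening.

```bash
cat >>h.py <<'E'
N0=np.array([.5908,.1152]); YAW=np.radians(-3.69)
Rn=np.array([[np.cos(YAW),-np.sin(YAW)],[np.sin(YAW),np.cos(YAW)]])
def w(p): return N0+Rn@np.asarray(p,float)      # nest xy -> world
def plate2(d):
    """corners of plate in nest frame mm, far-right first; angle"""
    S=4; q=proj(d,[[*w((-.02,.02)),.033]])[0]
    im=cv2.resize(d["frame"],None,fx=S,fy=S,interpolation=cv2.INTER_CUBIC)
    m=cv2.inRange(cv2.cvtColor(im,cv2.COLOR_RGB2HSV),(0,0,140),(180,80,255))
    m=cv2.morphologyEx(m,cv2.MORPH_CLOSE,np.ones((9,9)))
    cs=[c for c in cv2.findContours(m,cv2.RETR_EXTERNAL,cv2.CHAIN_APPROX_NONE)[0]]
    c=min((c for c in cs if cv2.contourArea(c)>4000),key=lambda c:abs(cv2.pointPolygonTest(c,(q*S).tolist(),True)) if cv2.pointPolygonTest(c,(q*S).tolist(),False)<0 else 0)
    f=np.zeros_like(m); cv2.drawContours(f,[c],-1,255,-1)
    f=cv2.morphologyEx(f,cv2.MORPH_OPEN,cv2.getStructuringElement(cv2.MORPH_ELLIPSE,(43,43)))
    c=max(cv2.findContours(f,cv2.RETR_EXTERNAL,cv2.CHAIN_APPROX_NONE)[0],key=cv2.contourArea)
    P=(cast(d,(c[:,0,:]+.5)/S-.5,.033)-N0)@Rn*1000
    r=rect(P); b=cv2.boxPoints(r); ctr=np.array(r[0])
    e=b[1]-b[0] if np.linalg.norm(b[1]-b[0])>np.linalg.norm(b[2]-b[1]) else b[2]-b[1]
    if e[0]<0: e=-e
    a=np.arctan2(e[1],e[0]); ex=np.array([np.cos(a),np.sin(a)]); ey=np.array([-ex[1],ex[0]])
    return dict(size=np.round(r[1],1),ang=round(a,3),origin=np.round(ctr+80*ex-50*ey,1),near_left=np.round(ctr-80*ex+50*ey,1),near_right=np.round(ctr-80*ex-50*ey,1),far_left=np.round(ctr+80*ex+50*ey,1))
E
python3 - <<'E'
from h import *
for n in ("top","scene"): print(n,plate2(viewer.get_image(n)))
E
```

```text
top {'size': array([167593.1, 109802.1]), 'ang': np.float32(0.81), 'origin': array([-12658.1, -37020.3]), 'near_left': array([-12840.8, -37067.2]), 'near_right': array([-12768.4, -37136.2]), 'far_left': array([-12730.5, -36951.3])}
scene {'size': array([165686.8, 117435.9]), 'ang': np.float32(0.819), 'origin': array([ -8150.8, -40854.3]), 'near_left': array([ -8333.1, -40902.9]), 'near_right': array([ -8260. , -40971.2]), 'far_left': array([ -8223.8, -40786.1])}
```

```bash
sed -i 's/r=rect(P); b=cv2/r=cv2.minAreaRect(P.astype(np.float32)); b=cv2/' h.py; python3 - <<'E'
from h import *
o=[]
for n in ("top","scene"):
    d=viewer.get_image(n); r=plate2(d); print(n,r)
    im=d["frame"].copy(); u,v=(int(x) for x in proj(d,[[*N0,.033]])[0])
    u-=50;v-=65 
    u=max(u,0); im=im[v:v+130,u:u+130][:,:,::-1] if n=="top" else im[v-10:v+120,u-30:u+100][:,:,::-1]
    o.append(cv2.resize(im,(400,400),interpolation=cv2.INTER_CUBIC))
cv2.imwrite("pics/c1.png",np.hstack(o))
E
```

```text
top {'size': array([167.6, 109.8]), 'ang': np.float32(0.813), 'origin': array([ 78.7, -13.5]), 'near_left': array([-104. ,  -60.9]), 'near_right': array([ -31.4, -129.7]), 'far_left': array([ 6. , 55.3])}
scene {'size': array([165.7, 117.6]), 'ang': np.float32(0.819), 'origin': array([ 83. , -16.7]), 'near_left': array([-99.3, -65.2]), 'near_right': array([ -26.3, -133.5]), 'far_left': array([ 9.9, 51.6])}
```

View pics/c1.png

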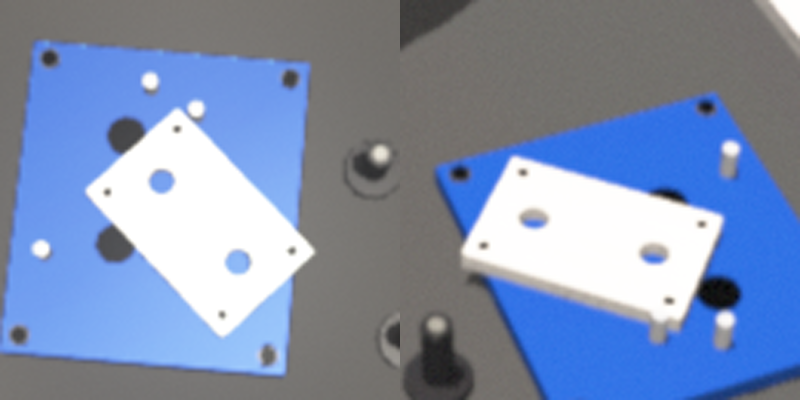

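The picture shows the plate is really at about 0.81 rad, more than the stated range. Its right edge rests on the far side pin (crop 196,108) and its far short edge is about 25 mm short of the end pin (crop 150,80). This fits the pin geometry. I'll push along the plate's long axis on its near short edge, a little left of centre.

```bash
cat >>h.py <<'E'
from scipy.spatial.transform import Rotation as Ro
def ori(a):   # tool down, tool x along nest angle a
    return (Ro.from_euler('z',a+YAW)*Ro.from_euler('x',np.pi)).as_rotvec()
def P(n,z): return [*w(np.asarray(n,float)/1000),z]
def st():
    s=arm.read_state(); n=(np.array(s["position"][:2])-N0)@Rn*1000
    print("t %.2f tcp nest"%s["t"],np.round(n,1),"z %.4f"%s["position"][2],"F",np.round(s["ft_force"],1))
def go(n,z,a=None,v=.15):
    arm.move_straight(P(n,z),velocity=v); st()
E
python3 - <<'E'
from h import *
a=.813; ex=np.array([np.cos(a),np.sin(a)]); ey=np.array([-ex[1],ex[0]]); O=np.array([79,-13.5])
arm.command_gripper(0.0,40)
s=O-160*ex+62*ey-(11+22)*ex
for psi in (a,a+np.pi,a-np.pi):
    q=arm.solve_ik(P(s,.15),ori(psi)); print(psi,q)
arm.move_pose(P(s,.15),ori(a)); st()
go(s,.024)
go(s+(22+25+5)*ex,.024,v=.04)
print(plate2(viewer.get_image("top")));print(plate2(viewer.get_image("scene")))
d=viewer.get_image("scene");cv2.imwrite("pics/s2.png",d["frame"][150:350,230:500,::-1].repeat(2,0).repeat(2,1))
E
```

```text
0.813 [ 0.02207029  0.20172155 -0.19740825  1.17166653  0.          2.41506559]
3.954592653589793 [ 0.02207029  0.20172155 -0.19740825  1.17166653  0.         -0.72652706]
-2.3285926535897934 [ 0.02207029  0.20172155 -0.19740825  1.17166653  0.         -0.72652706]
t 3.25 tcp nest [ -98.6 -111.8] z 0.1501 F [ 0.3  0.5 -0.9]
t 4.24 tcp nest [ -98.1 -111.1] z 0.0247 F [0.4 0.3 0.4]
t 5.69 tcp nest [-63.1 -73.4] z 0.0240 F [-1.1 -0.5  1.3]
{'size': array([748.3, 303.4]), 'ang': np.float32(0.146), 'origin': array([-116., -171.]), 'near_left': array([-288.8,  -95.3]), 'near_right': array([-274.3, -194.2]), 'far_left': array([-130.5,  -72. ])}
{'size': array([165.8, 116.7]), 'ang': np.float32(0.818), 'origin': array([ 83.2, -17.2]), 'near_left': array([-99.2, -65.5]), 'near_right': array([ -26.3, -133.9]), 'far_left': array([10.2, 51.2])}
```

View pics/s2.png

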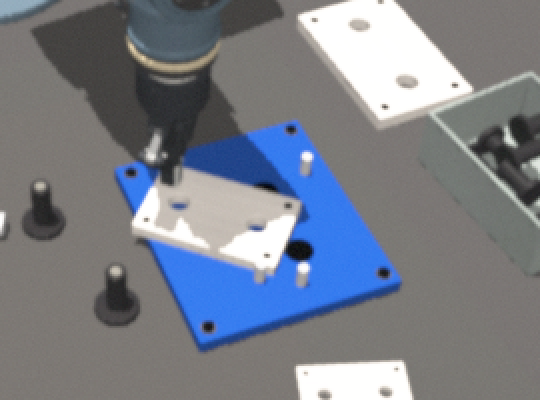

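The finger tip (crop 175,180) appears to be over the plate, and the plate has not moved. I'll check the gripper state and retreat.

```bash
python3 - <<'E'
from h import *
s=arm.read_state(); print(s["finger_gap"],s["gripper_force"],s["position"],s["tcp_rot"],s["t"],s["joint_pos"])
d=viewer.get_image("scene");print(proj(d,[s["position"]]), [proj(d,[P(c,.033)]).round().tolist() for c in [(79,-13.5),(-104,-61),(-31,-130),(6,55)]])
d=viewer.get_image("wrist");cv2.imwrite("pics/w3.png",d["frame"][:,:,::-1])
E
```

```text
0.00015393840495506194 0.0 [0.52320298 0.04598675 0.0240367 ] [2.92417013e+00 1.14836657e+00 4.49647702e-05] 5.8417 [ 8.76727679e-02  3.72821169e-01 -3.02842386e-01  8.95101369e-01
 -5.29338461e-06  2.48084383e+00]
[[314.80985885 246.76655141]] [[[366.0, 284.0]], [[313.0, 230.0]], [[296.0, 261.0]], [[381.0, 251.0]]]
```

View pics/w3.png

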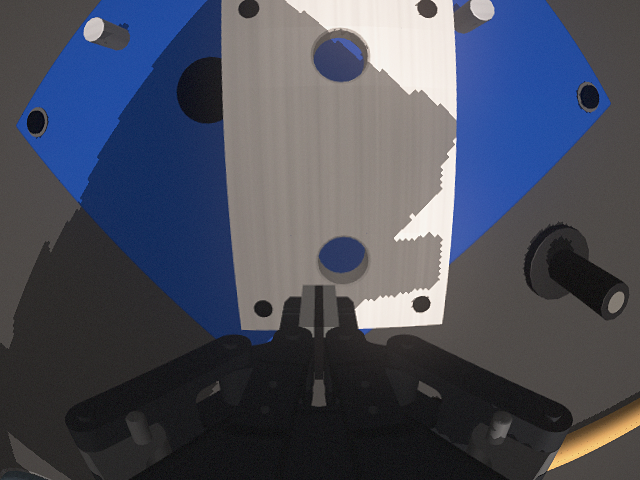

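The finger is above the plate without contact: force is about 1 N and the gap is 0. So the tip or plate height isn't as assumed. I'll touch down gently on the plate to measure its top.

```bash
python3 - <<'E'
from h import *
p=np.array(arm.read_state()["position"]); b=np.array(arm.read_state()["ft_force"])
for k in range(1,14):
    q=p.copy(); q[2]=.024-.001*k; arm.move_straight(q,velocity=.02)
    s=arm.read_state(); f=np.array(s["ft_force"])-b
    if k%3==0 or abs(f[2])>3: print(q[2],s["position"][2],f.round(1))
    if abs(f[2])>3: break
st()
E
```

```text
0.021 0.02093562273743122 [-0.2 -0.8 -0.4]
0.018000000000000002 0.01793444924037839 [ 0.6 -0.2 -0. ]
0.015 0.014918107962502904 [ 0.1 -0.3  0.2]
0.012 0.011926844548950086 [ 0.3 -0.3 -0.1]
t 9.19 tcp nest [-63.  -73.4] z 0.0109 F [-0.5 -0.3  0.3]
```

```bash
python3 - <<'E'
from h import *
s=arm.read_state()
d=viewer.get_image("scene");print(proj(d,[s["position"]])); a=d["frame"][180:310,270:400,::-1]
d2=viewer.get_image("wrist"); print(d2["fovy"],d2["cx"],d2["cy"],np.round(d2["tool_from_camera"],3).tolist())
T=np.linalg.inv(np.array(d2["tool_from_camera"]));c=(T@[0,0,0,1])[:3]; th=np.arctan2(np.hypot(*c[:2]),c[2]); f=240/np.tan(np.radians(d2["fovy"]/2)); print("tip px",np.array([d2["cx"],d2["cy"]])+c[:2]/np.hypot(*c[:2])*f*th)
b=d2["frame"][200:400,220:420,::-1]
cv2.imwrite("pics/c4.png",np.hstack([cv2.resize(a,(400,400)),cv2.resize(b,(400,400))]))
E
```

```text
[[314.71866508 250.72365936]]
65.70646984690485 318.46029241672505 236.6780776534438 [[-0.0, -0.958, -0.287, 0.074], [1.0, -0.0, 0.0, 0.001], [-0.0, -0.287, 0.958, -0.164], [0.0, 0.0, 0.0, 1.0]]
tip px [315.56882107 285.20636964]
```

View pics/c4.png

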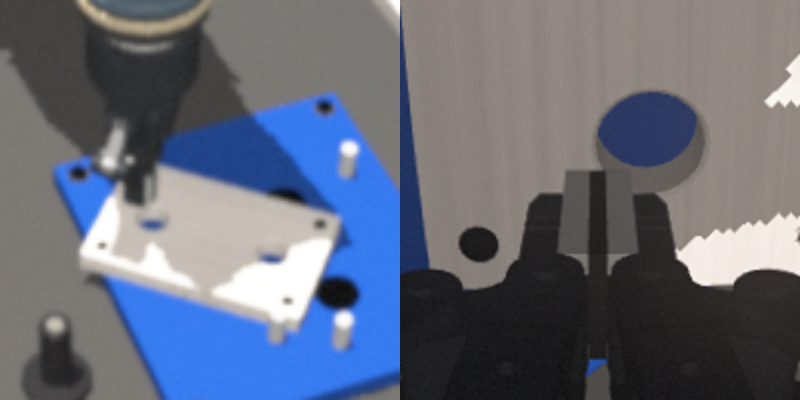

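```bash
cat >>h.py <<'E'
def wproj(d,pose,X):
    pos,rv=pose; T=np.array(d["tool_from_camera"]); f=240/np.tan(np.radians(d["fovy"]/2))
    tool=(np.atleast_2d(X)-pos)@Ro.from_rotvec(rv).as_matrix()
    c=(tool-T[:3,3])@T[:3,:3]; r=np.hypot(c[:,0],c[:,1]); th=np.arctan2(r,c[:,2])
    return np.c_[d["cx"]+c[:,0]/r*f*th,d["cy"]+c[:,1]/r*f*th]
E
python3 - <<'E'
from h import *
s=arm.read_state(); d=viewer.get_image("wrist"); pose=(np.array(s["position"]),s["tcp_rot"])
p2=(np.array([.52320298,.04598675,.0240367]),[2.92417013,1.14836657,0])
names=dict(nearpin_top=(-48,86,.044),nearpin_base=(-48,86,.018),farpin_top=(76,-26,.044),pl_nl=(-104,-61,.033),pl_nr=(-31,-130,.033),hole_l=(-127,-112,0.018),nestNL=(-130,115,.018),nestNR=(-130,-115,.018))
for k,v in names.items(): print(k,wproj(d,p2,[P(v[:2],v[2])]).round(1))
E
```

```text
nearpin_top [[90.  27.6]]
nearpin_base [[117.7  38. ]]
farpin_top [[481.1   4.9]]
pl_nl [[237.4 327.3]]
pl_nr [[440.  325.3]]
hole_l [[282.1 391. ]]
nestNL [[ 11.4 125.2]]
nestNR [[282.3 396.3]]
```

All the calibrated points match, so arm pose and plate height are right. But the visible pad tip in the wrist view (row 285 for its front edge) and in the scene view both say the finger tips end about 20-25 mm short of the reported TCP. I'll carry on with the touch probe to measure it.

```bash
python3 - <<'E'
from h import *
p=np.array(arm.read_state()["position"]); b=np.array(arm.read_state()["ft_force"])
for k in range(1,25):
    q=p.copy(); q[2]=.011-.001*k; arm.move_straight(q,velocity=.02)
    s=arm.read_state(); f=np.array(s["ft_force"])-b
    if abs(f[2])>3: print(q[2],s["position"][2],f.round(1)); break
st()
E
```

```text
0.009999999999999998 0.010337988657650204 [-1.1 -0.5  6. ]
t 9.59 tcp nest [-62.8 -73.3] z 0.0103 F [-1.6 -0.8  6.6]
```

The tip touches the plate top (0.033) at a reported z of 0.0103, so the tips end 22.7 mm behind the TCP. I'll back off, go lower and push again.

```bash
python3 - <<'E'
from h import *
a=.813; ex=np.array([np.cos(a),np.sin(a)]); ey=np.array([-ex[1],ex[0]]); O=np.array([79,-13.5])
s=O-160*ex+62*ey-(11+22)*ex
p=arm.read_state()["position"]; arm.move_straight([p[0],p[1],.04])
go(s,.04); go(s,.0015)
for k in (22,34,46,52): go(s+k*ex,.0015,v=.05)
print(plate2(viewer.get_image("scene")))
d=viewer.get_image("wrist");cv2.imwrite("pics/w5.png",d["frame"][:,:,::-1])
E
```

```text
t 10.44 tcp nest [ -98.4 -111. ] z 0.0399 F [ 0.   0.1 -0.6]
t 10.85 tcp nest [ -98.6 -110.7] z 0.0015 F [-0.6 -0.5  0.2]
t 11.44 tcp nest [-83.2 -94.7] z 0.0016 F [0.6 0.4 0.1]
t 11.83 tcp nest [-75.2 -86.2] z 0.0015 F [-0.2  0.1  0.3]
t 12.22 tcp nest [-67.2 -77.6] z 0.0014 F [-1.3 -0.2 -0.2]
t 12.49 tcp nest [-67.1 -76.7] z 0.0007 F [-25.6 -24.4  21.5]
{'size': array([173.7, 117.3]), 'ang': np.float32(0.811), 'origin': array([105.3,   1.3]), 'near_left': array([-77.4, -45.7]), 'near_right': array([  -4.9, -114.6]), 'far_left': array([32.8, 70.2])}
```

View pics/w5.png

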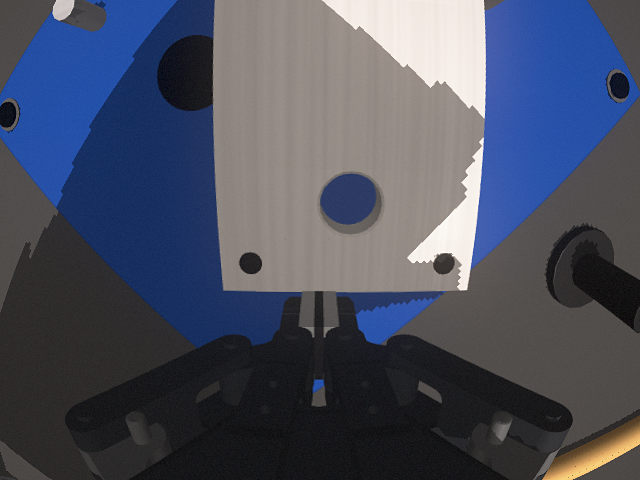

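The plate slid forward about 22 mm and now bears on the end pin. The near edge (wrist row ~291) plus 160 mm lands exactly on the pin's tangent, with 35 N at 0.81 rad, so the finger's friction is jamming the swing. Next I'll push at the near left corner along the arc, turning the tool with the plate.

```bash
cat >>h.py <<'E'
E_=np.array([96,13.]);F_=np.array([76,-26.]);NP=np.array([-48,86.])
def pose(a):
    ex=np.array([np.cos(a),np.sin(a)]); ey=np.array([-ex[1],ex[0]]); s=ey@(E_-F_)-6
    return E_-6*ex-s*ey,ex,ey
def bp(a,x,y): O,ex,ey=pose(a); return O+x*ex+y*ey
def seg(p,a,z=.0015,v=.07): arm.move_straight(P(p,z),velocity=v,frame=ori(a))
E
python3 - <<'E'
from h import *
for a in (.8,.6,.4,.3,.2,.1,.05,0):
    O,ex,ey=pose(a); print(a,"nearpin clearance",round(ey@(NP-O)-106,1),"x",round(ex@(NP-O),1))
a=.811; arm.move_straight(P(bp(a,-180,62),.0015),velocity=.1); arm.move_straight(P(bp(a,-180,83),.0015),velocity=.1); st()
try:
    for a in np.arange(.81,.27,-.09):
        seg(bp(a,-170.5,83),a); st()
except Exception as e: print("ERR",e)
print(plate2(viewer.get_image("scene")))
d=viewer.get_image("wrist");cv2.imwrite("pics/w6.png",d["frame"][:,:,::-1])
E
```

```text
0.8 nearpin clearance 55.0 x -42.0
0.6 nearpin clearance 50.5 x -71.6
0.4 nearpin clearance 39.4 x -98.2
0.3 nearpin clearance 31.6 x -110.0
0.2 nearpin clearance 22.4 x -120.6
0.1 nearpin clearance 11.8 x -130.0
0.05 nearpin clearance 6.1 x -134.2
0 nearpin clearance 0.0 x -138.0
t 13.24 tcp nest [-87.8 -68.4] z 0.0016 F [-0.1 -0.2  0.5]
t 13.53 tcp nest [-82.1 -62.2] z 0.0010 F [-9.2 -3.4  6.2]
t 13.88 tcp nest [-86.8 -49.3] z 0.0009 F [-17.2  -7.2  11.8]
t 14.22 tcp nest [-90.5 -36.3] z 0.0008 F [-24.  -10.3  18.7]
t 14.57 tcp nest [-93.4 -23. ] z 0.0006 F [-28.8 -14.2  24.1]
t 14.93 tcp nest [-95.3  -9.6] z 0.0005 F [-35.6 -16.1  30. ]
t 15.28 tcp nest [-96.2   4.2] z 0.0004 F [-41.8 -16.7  36.4]
ERR the arm cannot follow that straight line within its joint ranges
{'size': array([174.5, 119.4]), 'ang': np.float32(0.447), 'origin': array([102.8,  -2.3]), 'near_left': array([-84.7,  18.7]), 'near_right': array([-41.4, -71.5]), 'far_left': array([59.5, 87.9])}
```

View pics/w6.png

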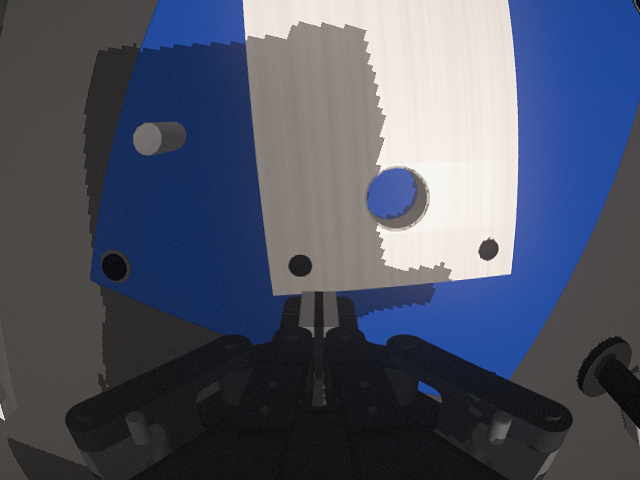

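The swing is working: the plate is at about 0.45 rad, with its near left corner at wrist (272,295) beside the finger and the near side pin at (150,138). I'll check why the next line was refused.

```bash
python3 - <<'E'
from h import *
s=arm.read_state(); print(np.round(s["joint_pos"],2))
for a in (.36,.27,.1,0):
    for da in (0,np.pi,.3,-.3): q=arm.solve_ik(P(bp(a,-170.5,83),.0015),ori(a+da)); print(a,round(da,1),None if q is None else np.round(q,2))
E
```

```text
[ 0.25  0.38 -0.36  0.84 -0.    3.1 ]
0.36 0 [ 0.25  0.38 -0.35  0.83  0.    3.1 ]
0.36 3.1 [ 0.25  0.38 -0.35  0.83  0.   -0.05]
0.36 0.3 [ 0.25  0.38 -0.35  0.83  0.    2.8 ]
0.36 -0.3 [ 0.25  0.38 -0.35  0.83 -0.   -2.89]
0.27 0 [ 0.27  0.39 -0.34  0.84  0.   -3.07]
0.27 3.1 [ 0.27  0.39 -0.34  0.84  0.    0.07]
0.27 0.3 [ 0.27  0.39 -0.34  0.84  0.    2.91]
0.27 -0.3 [ 0.27  0.39 -0.34  0.84  0.   -2.77]
0.1 0 [ 0.32  0.42 -0.3   0.85  0.   -2.86]
0.1 3.1 [ 0.32  0.42 -0.3   0.85  0.    0.28]
0.1 0.3 [ 0.32  0.42 -0.3   0.85  0.    3.12]
0.1 -0.3 [ 0.32  0.42 -0.3   0.85  0.   -2.56]
0 0 [ 0.34  0.43 -0.27  0.86 -0.   -2.74]
0 3.1 [ 0.34  0.43 -0.27  0.86  0.    0.41]
0 0.3 [ 0.34  0.43 -0.27  0.86  0.   -3.04]
0 -0.3 [ 0.34  0.43 -0.27  0.86  0.   -2.44]
```

Joint 6 is at its limit, so I'll back off, give the tool a half turn above the plate and resume.

```bash
cat >>h.py <<'E'
def F(): return np.linalg.norm(arm.read_state()["ft_force"])
E
python3 - <<'E'
from h import *
print("path near-left at .447",bp(.447,-160,100).round(1), bp(.36,-170.5,83).round(1))
n=(np.array(arm.read_state()["position"][:2])-N0)@Rn*1000
a=.43; b=n-15*np.array([np.cos(a),np.sin(a)])
arm.move_straight(P(b,.0015)); arm.move_straight(P(b,.05))
d=viewer.get_image("scene"); print(plate2(d))
arm.move_pose(P(b,.06),ori(a+np.pi)); arm.move_straight(P(b,.0015)); st()
for a in np.arange(.4,.12,-.08):
    seg(bp(a,-170.5,83),a+np.pi); st()
    if F()>60: break
print(plate2(viewer.get_image("scene")))
d=viewer.get_image("scene");cv2.imwrite("pics/s7.png",d["frame"][150:350,230:500,::-1].repeat(2,0).repeat(2,1))
E
```

```text
path near-left at .447 [-88.   12.9] [-90.2   6.6]
{'size': array([176.5, 118.3]), 'ang': np.float32(0.422), 'origin': array([102.3,  -4.1]), 'near_left': array([-84.6,  21.7]), 'near_right': array([-43.7, -69.6]), 'far_left': array([61.4, 87.1])}
t 19.44 tcp nest [-109.7   -2.1] z 0.0019 F [ 0.6 -0.2  0.5]
t 19.88 tcp nest [-93.8  -0.7] z 0.0013 F [-25.6  -3.9  15.5]
t 20.20 tcp nest [-94.2  11.8] z 0.0013 F [-29.8  -4.6  17.9]
t 20.53 tcp nest [-93.7  24.3] z 0.0012 F [-34.7  -4.2  21.1]
t 20.87 tcp nest [-92.3  37. ] z 0.0011 F [-38.5  -2.4  24.3]
{'size': array([178.5, 113.6]), 'ang': np.float32(0.212), 'origin': array([98.7, -3.3]), 'near_left': array([-78.8,  60.7]), 'near_right': array([-57.7, -37.1]), 'far_left': array([77.7, 94.4])}
```

View pics/s7.png

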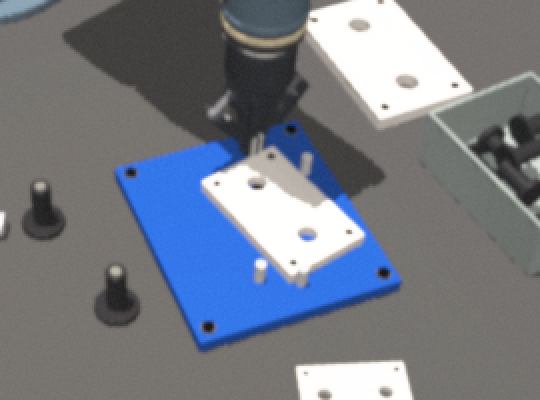

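The plate is now at about 0.21 rad on the end pin, but its far right corner is about 20 mm too far left (the far side pin at crop (260,270) is clear of it). I'll nudge it right on its left edge, then finish the swing.

```bash
python3 - <<'E'
from h import *
n=(np.array(arm.read_state()["position"][:2])-N0)@Rn*1000
arm.move_straight(P(n-[15,0],.0015)); arm.move_straight(P(n-[15,0],.06))
d=viewer.get_image("scene"); r=plate2(d); print(r); a=float(r["ang"])
O=r["origin"]+[-4,3.5]; ex=np.array([np.cos(a),np.sin(a)]); ey=np.array([-ex[1],ex[0]])
s=O-55*ex+(100+11+14)*ey; print("start",s)
arm.move_pose(P(s,.06),ori(a+np.pi/2)); arm.move_straight(P(s,.0015)); st()
e=bp(a,-55,100+10.5); print("end",e)
for k in np.linspace(.2,1,7):
    arm.move_straight(P(s+k*(e-s),.0015),velocity=.05); st()
    if F()>35: break
n=(np.array(arm.read_state()["position"][:2])-N0)@Rn*1000
arm.move_straight(P(n+15*ey,.0015)); arm.move_straight(P(n+15*ey,.06))
print(plate2(viewer.get_image("scene")),plate2(viewer.get_image("top")))
E
```

```text
{'size': array([177.4, 112.6]), 'ang': np.float32(0.216), 'origin': array([99. , -2.8]), 'near_left': array([-78.7,  60.5]), 'near_right': array([-57.3, -37.1]), 'far_left': array([77.5, 94.8])}
start [ 14.48752144 111.00748296]
t 23.77 tcp nest [ 14.6 111. ] z 0.0021 F [ 0.2 -0.3  0.8]
end [18.69441877 80.69739587]
t 24.04 tcp nest [ 15.9 104.8] z 0.0024 F [0.6 0.7 0.1]
t 24.29 tcp nest [ 16.  100.7] z 0.0016 F [-0.6  0.5  0. ]
t 24.54 tcp nest [16.5 96.6] z 0.0015 F [ 0.4 -0.7  0.5]
t 24.79 tcp nest [17.  92.5] z 0.0015 F [-0.1  0.4  0.6]
t 25.04 tcp nest [17.6 88.5] z 0.0015 F [-0.6  0.5  0.9]
t 25.29 tcp nest [18.2 84.5] z 0.0015 F [ 0.6 -0.4 -1. ]
t 25.54 tcp nest [18.1 81.8] z 0.0015 F [-4.1  9.   1.4]
{'size': array([177.9, 115.6]), 'ang': np.float32(0.169), 'origin': array([ 96.6, -23.9]), 'near_left': array([-77.9,  47.7]), 'near_right': array([-61.1, -50.9]), 'far_left': array([79.8, 74.7])} {'size': array([167.2,  85.9]), 'ang': np.float32(0.154), 'origin': array([ 92.7, -30.5]), 'near_left': array([-80.7,  43.8]), 'near_right': array([-65.4, -55. ]), 'far_left': array([77.4, 68.3])}
```

The plate now touches the far pin at about 0.16 rad. Now to finish the swing from the near left corner.

```bash
python3 - <<'E'
from h import *
a=.17; s=bp(a,-190,83)
arm.move_pose(P(s,.06),ori(a+np.pi)); arm.move_straight(P(s,.0015)); st()
for a in (.17,.13,.09,.05,.02,0,-.01):
    seg(bp(a,-171,83),a+np.pi,v=.05); st()
    if F()>60: break
n=(np.array(arm.read_state()["position"][:2])-N0)@Rn*1000
arm.move_straight(P(n-[20,0],.0015)); arm.move_straight(P(n-[20,0],.06))
d=viewer.get_image("scene"); print(plate2(d))
cv2.imwrite("pics/s8.png",d["frame"][180:320,270:440,::-1].repeat(4,0).repeat(4,1))
E
```

```text
t 28.37 tcp nest [-106.1   33.1] z 0.0019 F [-0.3 -0.3 -0. ]
t 28.90 tcp nest [-88.9  36.3] z 0.0016 F [-15.    0.9  10.6]
t 29.18 tcp nest [-88.   42.4] z 0.0015 F [-16.   -1.5  10.8]
t 29.46 tcp nest [-86.8  48.7] z 0.0015 F [-17.9  -0.3  12.5]
t 29.74 tcp nest [-85.3  55. ] z 0.0015 F [-18.   -0.1  11.7]
t 29.99 tcp nest [-84.1  59.9] z 0.0014 F [-18.1   0.9  10. ]
t 30.24 tcp nest [-83.3  62.9] z 0.0013 F [-19.6  -0.3  11.3]
t 30.49 tcp nest [-82.9  64.2] z 0.0013 F [-21.3  -0.8  12.4]
{'size': array([116.4, 179.1]), 'ang': np.float32(-0.02), 'origin': array([ 95. , -25.6]), 'near_left': array([-63.1,  77.5]), 'near_right': array([-65. , -22.5]), 'far_left': array([96.9, 74.3])}
```

View pics/s8.png

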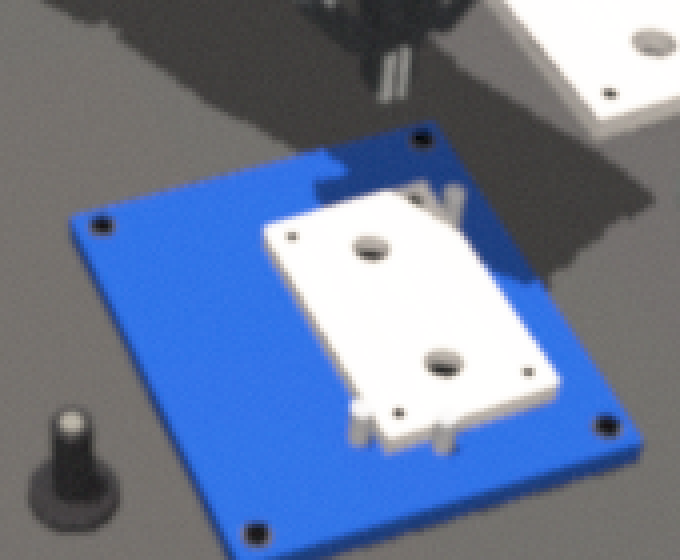

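The plate looks square and against all three pins. I'll clear the arm so its shadow is gone and verify from the top camera.

```bash
python3 - <<'E'
from h import *
arm.movej([-1.226,.213,-.034,1.323,0,1.571]); st()
dt,ds=viewer.get_image("top"),viewer.get_image("scene")
print(plate2(dt));print(plate2(ds))
a=cv2.resize(dt["frame"][165:295,230:360,::-1],(400,400),interpolation=cv2.INTER_CUBIC)
b=cv2.resize(ds["frame"][200:300,320:420,::-1],(400,400),interpolation=cv2.INTER_CUBIC)
cv2.imwrite("pics/c9.png",np.hstack([a,b]))
# bores (23 mm) as blue blobs inside plate, seated they lie on the plate midline
E
```

```text
t 34.02 tcp nest [-382.5 -611.8] z 0.2086 F [-0.9 -0.9  0.2]
{'size': array([109. , 168.9]), 'ang': np.float32(-0.002), 'origin': array([ 91. , -18.2]), 'near_left': array([-68.8,  82.1]), 'near_right': array([-69. , -17.9]), 'far_left': array([91.2, 81.8])}
{'size': array([115.8, 179.5]), 'ang': np.float32(-0.042), 'origin': array([ 94. , -25.7]), 'near_left': array([-61.6,  80.9]), 'near_right': array([-65.9, -19. ]), 'far_left': array([98.2, 74.2])}
```

View pics/c9.png

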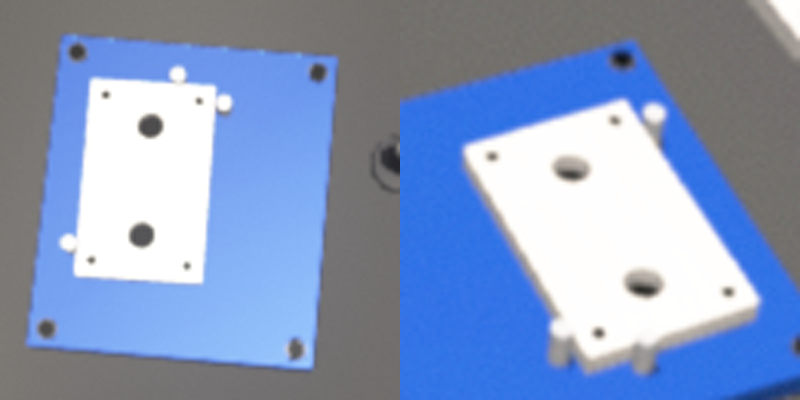

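The top view shows the plate against all three pins (crop 178,75; 223,103; 68,242). It sits at -0.002 rad with its origin at (91.0, -18.2) mm against a target of (90, -20), and both bores are over the nest's holes. Handing in.

```bash
python3 -c "
from station import arm
print(arm.finish_job())"
```

```text
the job is handed in; nothing more can be done
None
```

The job is handed in: the plate was pushed onto the end pin while still askew, then swung square against all three pins. The last top view put it at -0.002 rad and about 2 mm from the seated place, at 34 s on the clock; the judge's result is not shown.

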